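Assemble the two-tier copper stand

ROBOT

A 6-joint arm with a two-finger parallel gripper is mounted at the origin on the work surface. World frame = base frame: x ahead of the robot, y to its left, z up, the work surface at z = 0. Lengths are in m, angles in rad, forces in N, time in s.
With the tool pointing down it reaches from about 0.25 to 0.725 m from the base axis. Payload 4 kg.
Tool frame: the origin (TCP) lies on the centre line of the jaws, within the pads' length; the fingertips stand ahead of it and the grasp point (between the pads) lies 3 mm ahead of it (bot.tcp_to_tips is the z of the fingertips in the tool frame, in m); z points along the fingers, y is the line along which they close (so a half turn about z gives the same grasp; the last joint's range is limited). The gripper opens to 85 mm and grips with 20 to 120 N. Pads are 22 mm wide; open, the fingers measure 114 mm over their backs; the gripper's body (76 mm by 85 mm) begins 54 mm behind the grasp point. The pads swing forward as they close: fully open they stand 13 mm farther back than shut.
Start: joints at [-1.158, 0.241, 0.005, 1.335, 0, 1.571], TCP at [0.201, -0.458, 0.253] pointing down, gripper open.
Joint ranges: [-2.72, 2.72], [-1.05, 1.87], [-1.09, 1.28], [-1.99, 2.15], [-1.42, 1.44], [-3.14, 3.14]. Speed limits (rad/s): [2.79, 2.79, 3.14, 3.14, 3.14, 3.14].

INTERFACE

Orientations are given as a unit quaternion [x, y, z, w].
In Python, from workcell import telemetry, camera, camera_params, ticket, boxes_of, cut_out, spot_point, bot gives the robot as it stands.
- The arm moves only by the shell command python3 -m creep 'ROWS'. ROWS is text: rows parted by semicolons, each of 5 numbers parted by spaces: the opening, from 0 (shut) to 1 (fully open), then the shift along the tool's x, y, z in units of 150 mm (1.0 is 150 mm), then the turn about the tool's z in units of 180 degrees (1.0 is 180 degrees). In form: claw x y z turn; .... A call has 1 to 12 rows; each row is the pose to reach, as a shift and turn from the pose commanded when the call began, along the tool's axes at that moment, turning the shorter way round; what a row does not reach only later rows make up. A row lasts 1/8 s, in which the tool goes at most 62.5 mm and 10.7 degrees, less where a joint would pass 70% of its speed; a pose out of reach is approached as far as the arm can. A call with a number of a shift or a turn outside -1 to 1 is refused whole. A call with a gripper value outside its range is refused whole. The fingers move at their own pace and stop on an object; the grip force is fixed at half the most. Time passes only in rows, so rows that repeat a pose let the fingers close. It gives the time, the measured TCP pose, the force, the opening and the grip force at its end, in the units of the state.
- telemetry.get_obs(): the state, without advancing time (a new reading comes with each control period).
- camera(name): name is "scene" or "top" or "wrist"; returns the picture (384x512x3 uint8, red, green, blue); there is no depth.
- camera_params(name): a dict with "camera_matrix" (3x3 intrinsics, pixels), "eye" and "attitude" of the camera in the world. Camera axes: x right, y down, z forward; pixel columns grow to the right and rows downward; lengths in m; the calibration is good to about 2 mm. A picture is of the moment at which its call begins: read the wrist's pose just before it. camera_params takes no time and is no camera call; for the wrist camera it gives the pose at the moment of the call.
- ticket.job_done(): hands the job in; it is judged then, once.
Trained networks look in the newest picture that a camera, given by its name, has taken for a name from the list of things; names that differ only in an ending like _2 or _b are one class to them, and where a whole thing is asked for, a point or a joint stands for the part that bears it (a point fixed in the world has none). Each returns a list of dicts, best first, with "conf" (0 to 1); they miss things now and then, are a little off and sometimes report something else, mostly with a low value. They report only what shows in the picture. A call takes as long as a camera call.
- boxes_of(thing, camera): "at" ([x, y, z] in m, in world coordinates, good to about 4 mm: the middle of the surface that is visible of it).
- cut_out(thing, camera): "pixels" (384x512 bool, what is visible of it).
- spot_point(thing, camera): "at" ([x, y, z] in m, in world coordinates, good to about 4 mm: a listed point, or the origin of a listed thing).
The state is a dict: "clock": time; "joint_pos": joint angles; "joint_vel": joint speeds; "tau": joint torques, N m; "eef_pos": TCP position; "tool_rot": TCP orientation; "ft_force": force on the tool from outside, world axes, zero at the start; "ft_torque": the same for the moment, N m; "grip_width": finger opening in m; "grasp_force": force on a finger pad.
Only numpy, scipy, OpenCV 4.12 (cv2) and the standard library are available. Lean on these libraries where they do the work, as an engineer would, in place of code of your own. Each camera call takes 0.05 s, during which the arm holds its last target. There are 200 camera calls.

TASK

Put the copper stand together on the walnut base with the four posts: lower the large copper plate over all four posts flat onto the base, then one copper riser block over the pair of posts at each end, then the small copper plate over all four posts so that it rests flat on both risers. Use only the copper pieces, leave the steel riser and the plywood plate where they lie, and set every piece down gently without dropping it.

Things in the scene. Friction and masses are not known exactly. Their poses are not given: they have to be found in the camera images.
- base: Walnut board 210 x 76 x 12 mm fixed to the bench, with four upright 8 mm steel posts at x = +-60, y = +-20 mm in its frame, rising 86 mm above the board (98 mm above the bench), the last 6 mm tapered. Origin: centre of the underside, on the bench; x along its length, z up. Both ends are alike. The two posts sharing an x take one riser, its length across the base.
- large_plate: The large copper plate: copper-faced, 190 mm long (x), 64 mm wide (y), 14 mm thick, about 0.28 kg, loose, lying flat on the bench. Four plain round holes of 14 mm run straight through it, at x = +-60 mm, y = +-20 mm in its own frame. Origin: centre of its underside; x along its length, z up.
- small_plate: The small copper plate: copper-faced, 150 mm long (x), 64 mm wide (y), 14 mm thick, about 0.22 kg, loose, lying flat on the bench. Four plain round holes of 14 mm run straight through it, at x = +-60 mm, y = +-20 mm in its own frame. Origin: centre of its underside; x along its length, z up.
- riser_a: Copper riser block, one of two alike (either may go to either end). A block 64 mm long (its x axis), 28 mm wide (y) and 45 mm high (z), copper coloured, loose, standing on the bench at its origin, the centre of its underside. Two 14 mm holes run upright through it, at x = +-20 mm, y = 0 in its own frame. About 0.16 kg.
- riser_b: Copper riser block, one of two alike (either may go to either end). A block 64 mm long (its x axis), 28 mm wide (y) and 45 mm high (z), copper coloured, loose, standing on the bench at its origin, the centre of its underside. Two 14 mm holes run upright through it, at x = +-20 mm, y = 0 in its own frame. About 0.16 kg.
- steel_riser: Not wanted, to be left alone. A block 64 mm long (its x axis), 28 mm wide (y) and 45 mm high (z), steel grey, loose, standing on the bench at its origin, the centre of its underside. Two 14 mm holes run upright through it, at x = +-20 mm, y = 0 in its own frame. About 0.16 kg.
- ply_plate: Not wanted, to be left alone: a pale plywood plate 170 x 64 x 14 mm, loose, lying flat on the bench. Four plain round holes of 14 mm run straight through it, at x = +-60 mm, y = +-20 mm in its own frame. Origin: centre of its underside; x along its length, z up.

How it is judged:
On the way, in this order (a step that is already met when the one before it is completed fails the run):
1. the large copper plate lies flat on the base, over all four posts (horizontal distance between large_plate and base below 0.007 m and z of large_plate in the frame of base between 0.009 and 0.015 m and angle between the x axis of large_plate and the x axis of base, either way round below 0.1 rad and angle between large_plate's own z axis and vertical below 0.06 rad), for 0.2 s.
2. a copper riser stands over the pair of posts at each end, on the large plate (((x of riser_a in the frame of base between 0.053 and 0.067 m and y of riser_a in the frame of base between -0.007 and 0.007 m and z of riser_a in the frame of base between 0.023 and 0.029 m and angle between each of riser_a, riser_b's own z axis and vertical below 0.06 rad and x of riser_b in the frame of base between -0.067 and -0.053 m and y of riser_b in the frame of base between -0.007 and 0.007 m and z of riser_b in the frame of base between 0.023 and 0.029 m) or (x of riser_a in the frame of base between -0.067 and -0.053 m and y of riser_a in the frame of base between -0.007 and 0.007 m and z of riser_a in the frame of base between 0.023 and 0.029 m and angle between each of riser_a, riser_b's own z axis and vertical below 0.06 rad and x of riser_b in the frame of base between 0.053 and 0.067 m and y of riser_b in the frame of base between -0.007 and 0.007 m and z of riser_b in the frame of base between 0.023 and 0.029 m))), for 0.2 s.
3. the small copper plate lies flat on both risers, over all four posts (horizontal distance between small_plate and base below 0.007 m and z of small_plate in the frame of base between 0.068 and 0.074 m and angle between the x axis of small_plate and the x axis of base, either way round below 0.1 rad and angle between small_plate's own z axis and vertical below 0.06 rad), for 0.2 s.
At the end, for the whole second after the job is handed in: Threaded on the posts: large plate flat on base, copper risers on it at both ends, small plate flat on risers; each within 7 mm sideways, 3 mm in height, 0.06 rad of level (plates 0.1 rad in yaw); at rest; steel riser and plywood plate within 25 mm of their start (all of step 1 and all of step 3 and ((x of riser_a in the frame of base between 0.053 and 0.067 m and y of riser_a in the frame of base between -0.007 and 0.007 m and z of riser_a in the frame of base between 0.023 and 0.029 m and angle between each of riser_a, riser_b's own z axis and vertical below 0.06 rad and x of riser_b in the frame of base between -0.067 and -0.053 m and y of riser_b in the frame of base between -0.007 and 0.007 m and z of riser_b in the frame of base between 0.023 and 0.029 m) or (x of riser_a in the frame of base between -0.067 and -0.053 m and y of riser_a in the frame of base between -0.007 and 0.007 m and z of riser_a in the frame of base between 0.023 and 0.029 m and angle between each of riser_a, riser_b's own z axis and vertical below 0.06 rad and x of riser_b in the frame of base between 0.053 and 0.067 m and y of riser_b in the frame of base between -0.007 and 0.007 m and z of riser_b in the frame of base between 0.023 and 0.029 m)) and linear speed of each of large_plate, riser_a, riser_b, small_plate below 0.02 m/s and distance of each of ply_plate, steel_riser from where it was at the start of the episode below 0.025 m); the robot touches nothing.
It fails at once if the plywood plate or the steel riser is shifted by more than 25 mm (distance of any of ply_plate, steel_riser from where it was at the start of the episode above 0.025 m).
It fails at once if a copper piece is dropped onto the stand (moves faster than 0.7 m/s, less than 100 mm above the bench, over the base) ((horizontal distance between large_plate and base below 0.08 m and z of large_plate in the frame of base below 0.1 m and linear speed of large_plate above 0.7 m/s) or (horizontal distance between riser_a and base below 0.08 m and z of riser_a in the frame of base below 0.1 m and linear speed of riser_a above 0.7 m/s) or (horizontal distance between riser_b and base below 0.08 m and z of riser_b in the frame of base below 0.1 m and linear speed of riser_b above 0.7 m/s) or (horizontal distance between small_plate and base below 0.08 m and z of small_plate in the frame of base below 0.1 m and linear speed of small_plate above 0.7 m/s)).
It also fails if it takes over 112 s, if anything falls off the work surface, if the arm or the gripper's body presses on something with over 40 N, if the wrist force passes 120 N, or if a joint passes its speed limit or range.

## Working session

There is one attempt and no reset: what is moved stays moved. The work goes in short steps, Python scripts to look and compute and a shell command to move; the robot and the scene stay as the last step left them, time stands still between calls to the robot, and variables do not carry over. Pictures are saved under pics/ and viewed, at most 17 in all, crops included, and the job is handed in when it is done.

```bash
ls; mkdir -p pics
python3 - <<'E'
from workcell import *
import cv2,numpy as np
o=telemetry.get_obs();print(o)
for c in("scene","top"):
    im=camera(c);cv2.imwrite(f"pics/{c}0.png",im[:,:,::-1]);print(c,camera_params(c))
for t in["base","large_plate","small_plate","riser_a","steel_riser","ply_plate"]:
    print(t,"spot",[(np.round(d["at"],3).tolist(),round(d["conf"],2)) for d in spot_point(t,"top")],"box",[(np.round(d["at"],3).tolist(),round(d["conf"],2)) for d in boxes_of(t,"top")])
print(bot.tcp_to_tips,[a for a in dir(bot) if a[0]!='_'])
E
```

```text
pics
{'clock': 0.0, 'joint_pos': array([-1.15799932e+00,  2.41396003e-01,  3.71404829e-03,  1.33520627e+00,
        9.97352122e-06,  1.57080076e+00]), 'joint_vel': array([ 0.000284  , -0.00109305,  0.00085752,  0.00038826,  0.00111889,
       -0.00031494]), 'tau': array([ 9.34702693e-04, -3.72316504e+01,  2.52407956e+01,  1.68258289e-02,
       -3.39008864e-05, -5.90560902e-06]), 'eef_pos': array([ 0.20035085, -0.45745615,  0.25241751]), 'tool_rot': array([ 9.78775258e-01,  2.04933892e-01, -2.09473853e-04, -1.02476917e-03]), 'ft_force': array([ 0.14158594, -0.26185737,  0.04301154]), 'ft_torque': array([-0.03739117,  0.02014163,  0.00995768]), 'grasp_force': 0.0, 'grip_width': 0.08545918257050317}
scene {'camera_matrix': array([[425.56981044,   0.        , 251.06485065],
       [  0.        , 425.56981044, 193.02138441],
       [  0.        ,   0.        ,   1.        ]]), 'eye': array([ 1.25171023, -0.53938703,  0.70053038]), 'attitude': array([ 0.81044615,  0.38366348, -0.19935781, -0.39526679])}
top {'camera_matrix': array([[458.48547182,   0.        , 248.25389841],
       [  0. 
[... 232 characters left out ...]
11, -0.338, -0.003], 0.92)] box [([0.512, -0.337, 0.009], 0.78)]
large_plate spot [([0.52, -0.116, 0.0], 0.62)] box [([0.518, -0.118, 0.013], 0.79)]
small_plate spot [([0.519, 0.115, 0.002], 0.57), ([0.494, 0.217, 0.001], 0.42)] box [([0.519, 0.115, 0.013], 0.8)]
riser_a spot [([0.495, 0.22, 0.001], 0.92), ([0.505, 0.007, -0.003], 0.85), ([0.48, 0.342, 0.002], 0.34)] box [([0.49, 0.217, 0.049], 0.83), ([0.502, 0.004, 0.044], 0.69)]
steel_riser spot [([0.573, -0.233, 0.001], 0.8), ([0.493, 0.223, 0.004], 0.35)] box [([0.57, -0.23, 0.046], 0.62), ([0.518, -0.118, 0.014], 0.29)]
ply_plate spot [([0.48, 0.345, 0.002], 0.96)] box [([0.48, 0.341, 0.016], 0.58)]
0.022 ['Unreachable', 'tcp_to_tips']
```

View pics/top0.png

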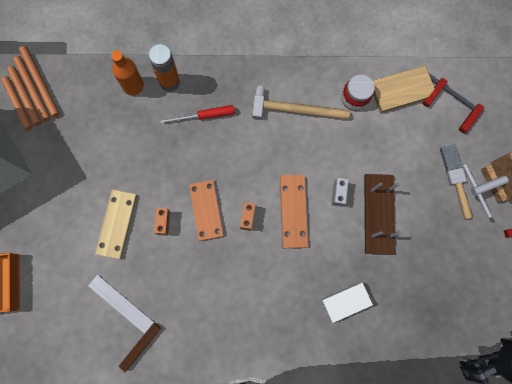

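View pics/scene0.png

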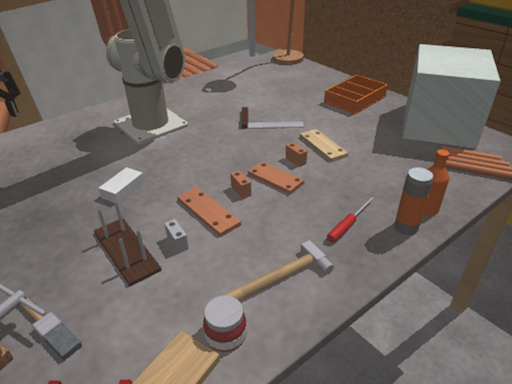

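Top view: base with posts at (380,214), steel riser (341,192), large plate (294,212), copper risers (248,216) and (162,221), small plate (206,211), ply (116,224). This agrees with the networks. Next I fit rectangles to get the yaws.

```bash
cat > h.py <<'E'
from workcell import *
import cv2,numpy as np
from scipy.spatial.transform import Rotation as R
def cam(c):
    p=camera_params(c);return p["camera_matrix"],np.array(p["eye"]),R.from_quat(p["attitude"]).as_matrix()
def back(P,uv,z):
    K,e,A=P;uv=np.atleast_2d(uv).astype(float)
    d=(A@np.linalg.inv(K)@np.c_[uv,np.ones(len(uv))].T).T
    return (e+d*((z-e[2])/d[:,2])[:,None])[:,:2]
def proj(P,X):
    K,e,A=P;q=(K@A.T@(np.atleast_2d(X)-e).T).T;return q[:,:2]/q[:,2:]
def rect(P,mask,z):
    c=max(cv2.findContours(mask.astype(np.uint8),0,1)[0],key=cv2.contourArea)[:,0]
    (cx,cy),(w,h),a=cv2.minAreaRect((back(P,c,z)*1000).astype(np.float32))
    if w<h:w,h,a=h,w,a+90
    return round(cx,1),round(cy,1),round(w,1),round(h,1),round((a+90)%180-90,1)
def tool():
    o=telemetry.get_obs();return o["eef_pos"],R.from_quat(o["tool_rot"]).as_matrix()
def go(x,y,z,yawdeg):
    p,M=tool();s=M.T@(np.array([x,y,z])-p)/.15
    yaw=np.degrees(np.arctan2(M[1,0],M[0,0]));t=((yaw-yawdeg+90)%180-90)/180
    print("tcp",p.round(4),"yaw",round(yaw,2),"-> shift",s.round(4),"turn",round(t,4))
def snap(c,n):
    P=cam(c);im=camera(c);cv2.imwrite(f"pics/{n}.png",im[:,:,::-1]);return P,im
E
python3 - <<'E'
from h import *
P,im=snap("top","top1")
for t,z in[("base",.012),("large_plate",.014),("small_plate",.014),("riser_a",.045),("steel_riser",.045)]:
    for d in cut_out(t,"top"):
        if d["conf"]>.4: print(t,round(d["conf"],2),rect(P,d["pixels"],z))
print(cam("wrist"),tool())
go(.45,-.118,.25,0)
E
```

```text
base 0.68 (515.7, -340.9, 212.5, 85.1, -3.2)
large_plate 0.57 (520.5, -114.3, 189.7, 65.0, 1.4)
small_plate 0.75 (521.3, 112.6, 151.5, 65.5, 11.9)
riser_a 0.83 (487.8, 218.1, 65.4, 39.9, 0.2)
riser_a 0.75 (501.1, 4.3, 67.7, 27.0, -7.8)
steel_riser 0.63 (563.4, -228.1, 77.0, 38.3, -7.8)
(array([[281.67972349,   0.        , 255.06139444],
       [  0.        , 281.67972349, 191.87696323],
       [  0.        ,   0.        ,   1.        ]]), array([ 0.26174221, -0.43077471,  0.37467078]), array([[ 4.01127931e-01, -8.83635041e-01, -2.41423897e-01],
       [-9.16022041e-01, -3.86928499e-01, -1.05782593e-01],
       [ 5.94201611e-05,  2.63581963e-01, -9.64637002e-01]])) (array([ 0.20057891, -0.45797871,  0.2532832 ]), array([[ 9.16005891e-01,  4.01164813e-01, -3.39192923e-06],
       [ 4.01164812e-01, -9.16005889e-01,  6.90390000e-05],
       [ 2.45889904e-05, -6.46008534e-05, -9.99999998e-01]]))
tcp [ 0.2006 -0.458   0.2533] yaw 23.65 -> shift [ 2.4324 -1.4091  0.022 ] turn 0.1314
```

```bash
python3 -c "
from h import *
go(.505,-.338,.25,-1.5)"
python3 -m creep '1 0.4 0.04 0 0.05;1 0.8 0.04 0 0.1;1 1 0.04 0 0.14;1 1 0.04 0 0.14'
python3 -c "
from h import *
go(.505,-.338,.25,-1.5)"
```

```text
tcp [ 0.2006 -0.458   0.2533] yaw 23.65 -> shift [2.1799 0.0815 0.0219] turn 0.1397
clock: 1.5
eef_pos: [0.3422, -0.4023, 0.2531]
tool_rot: [1.0, -0.011, 0.0, -0.0]
ft_force: [0.5, 0.4, -0.4]
grip_width: 0.0858
grasp_force: 0.0
tcp [ 0.3422 -0.4023  0.2531] yaw -1.3 -> shift [ 1.0752 -0.4534  0.0206] turn 0.0011
```

```bash
python3 -m creep '1 0.4 -0.2 0 0;1 0.8 -0.4 0 0;1 1 -0.45 0 0;1 1 -0.45 0 0;1 1 -0.45 0 0'
python3 - <<'E'
from h import *
print(tool()[0])
P,im=snap("wrist","w_base")
for d in cut_out("base","wrist"): print(d["conf"],rect(P,d["pixels"],.012))
print([(d["at"],d["conf"]) for d in spot_point("base","wrist")])
E
```

```text
clock: 2.12
eef_pos: [0.4911, -0.3405, 0.253]
tool_rot: [1.0, -0.014, -0.001, -0.0]
ft_force: [-0.5, -0.5, 0.8]
grip_width: 0.0855
grasp_force: 0.0
[ 0.49105712 -0.34050638  0.25303153]
0.95 (515.9, -338.9, 209.1, 76.5, -2.3)
[([0.5143, -0.3383, -0.0046], 0.88)]
```

View pics/w_base.png

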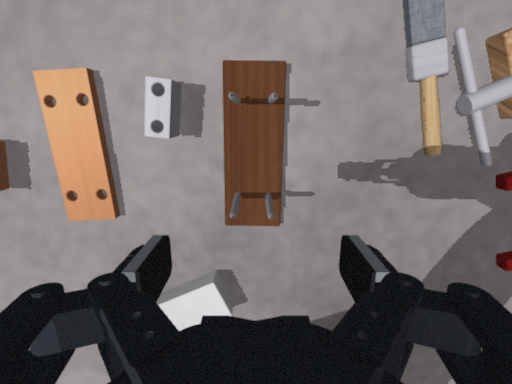

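The wrist view shows the base upright at (255,143), the steel riser at (160,107) and the large plate at (77,145). I'll overlay the model on it to check.

```bash
cat >> h.py <<'E'
def pts(x,y,yaw,z,L,W,hx=60,hy=20):
    c,s=np.cos(np.radians(yaw)),np.sin(np.radians(yaw));M=np.array([[c,-s],[s,c]])
    f=lambda q:np.c_[np.array(q)@M.T+[x,y],np.full(len(q),z)]
    return f([(L/2,W/2),(L/2,-W/2),(-L/2,-W/2),(-L/2,W/2)])/1000,f([(hx,hy),(hx,-hy),(-hx,-hy),(-hx,hy)])/1000
def draw(im,P,x,y,yaw,z,L,W,hx=60,hy=20,col=(0,255,0),r=0):
    a,b=pts(x,y,yaw,z,L,W,hx,hy)
    for q in proj(P,b): cv2.drawMarker(im,tuple((q*16).astype(int)//16),col,cv2.MARKER_CROSS,7,1)
    if r==0: cv2.polylines(im,[(proj(P,a)*16).astype(np.int32)],True,col,1,cv2.LINE_AA,4)
E
python3 - <<'E'
from h import *
P,im=snap("wrist","w_base2")
for d in cut_out("large_plate","wrist"): print(d["conf"],rect(P,d["pixels"],.014))
b=im[:,:,::-1].copy()
draw(b,P,515.9,-338.9,-2.3,12,210,76); draw(b,P,515.9,-338.9,-2.3,98,210,76,col=(255,255,0),r=1)
draw(b,P,520.5,-114.3,1.4,14,190,64)
cv2.imwrite("pics/ov1.png",cv2.resize(b[40:240,20:320],None,fx=2.6,fy=2.6,interpolation=cv2.INTER_CUBIC))
go(.516,-.116,.25,0)
E
```

```text
0.66 (521.8, -117.3, 190.3, 73.0, 1.1)
tcp [ 0.4911 -0.3407  0.2537] yaw -1.65 -> shift [ 0.123  -1.502   0.0243] turn -0.0092
```

View pics/ov1.png

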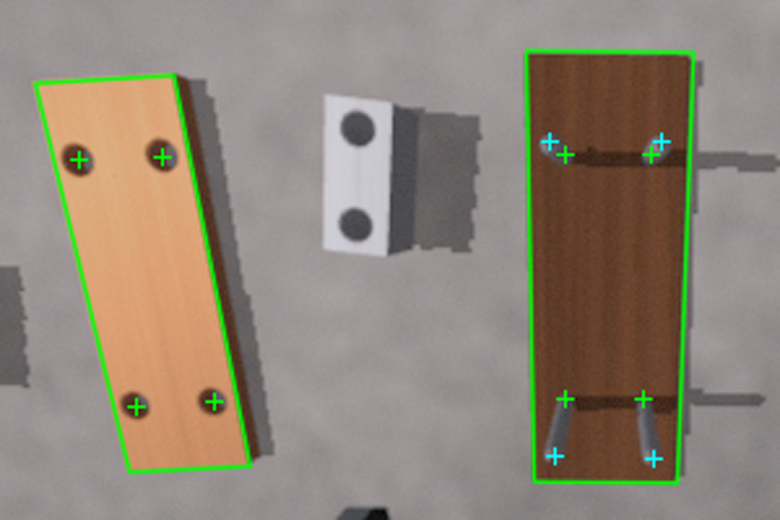

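The overlay fits: outlines, holes, post feet and tops all coincide. Base is at (515.9,-338.9,-2.3°), large plate at (520.5,-114.3,1.4°). Moving to the large plate.

```bash
python3 -m creep '1 0.1 -0.4 0 -0.017;1 0.15 -0.8 0 -0.017;1 0.15 -1 0 -0.017;1 0.15 -1 0 -0.017' | head -2
python3 -c "
from h import *
go(.5205,-.1143,.07,1.4)"
```

```text
clock: 2.88
eef_pos: [0.5185, -0.1889, 0.2539]
tcp [ 0.5185 -0.1889  0.2539] yaw 1.68 -> shift [ 0.0277 -0.497   1.2258] turn 0.0016
```

```bash
python3 -m creep '1 0.015 -0.3 0.3 0;1 0.025 -0.5 0.6 0;1 0.025 -0.5 0.9 0;1 0.025 -0.5 1 0;1 0.025 -0.5 1 0;1 0.025 -0.5 1 0' | head -2
python3 - <<'E'
from h import *
go(.5205,-.1143,.023,1.4)
P,im=snap("wrist","w_lp")
b=im[:,:,::-1].copy();draw(b,P,520.5,-114.3,1.4,14,190,64);cv2.imwrite("pics/ov2.png",b)
E
```

```text
clock: 3.62
eef_pos: [0.522, -0.1167, 0.1052]
tcp [ 0.522  -0.1167  0.1052] yaw 1.43 -> shift [-0.0117 -0.0168  0.5481] turn 0.0002
```

View pics/ov2.png

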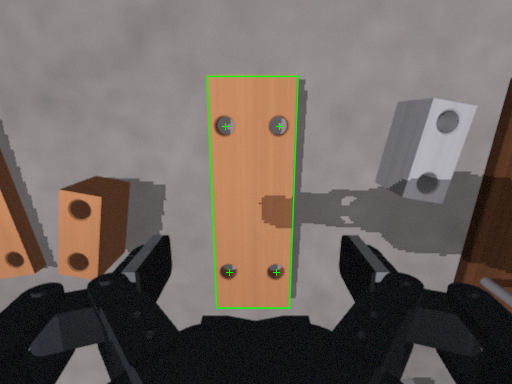

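The large plate sits centred between the fingers and the outline matches it. Descending.

```bash
python3 -m creep '1 -0.01 -0.016 0.2 0;1 -0.01 -0.016 0.4 0;1 -0.01 -0.016 0.5 0;1 -0.01 -0.016 0.545 0;1 -0.01 -0.016 0.545 0;1 -0.01 -0.016 0.545 0'; python3 -c "
from h import *
go(.5205,-.1143,.023,1.4)"
```

```text
clock: 4.42
eef_pos: [0.5198, -0.1134, 0.0226]
tool_rot: [1.0, 0.013, 0.001, 0.0]
ft_force: [0.6, -0.3, -0.7]
grip_width: 0.0857
grasp_force: 0.0
tcp [ 0.5198 -0.1134  0.0226] yaw 1.51 -> shift [ 0.0043  0.0064 -0.0028] turn 0.0006
```

```bash
python3 -m creep '0.76 0.004 0.006 0 0;0.7 0.004 0.006 0 0;0 0.004 0.006 0 0;0 0.004 0.006 0 0;0 0.004 0.006 0 0;0 0.004 0.006 0 0;0 0.004 0.006 0 0'
python3 -m creep '0 0 0 -0.1 0;0 0 0 -0.3 0;0 0 0 -0.6 0;0 0 0 -0.8 0;0 0 0 -0.85 0;0 0 0 -0.85 0'
python3 - <<'E'
from h import *
P,im=snap("wrist","w_held")
p,M=tool();print(p)
for d in cut_out("large_plate","wrist"): print(d["conf"],rect(P,d["pixels"],p[2]-.023+.014))
b=im[:,:,::-1].copy();yaw=np.degrees(np.arctan2(M[1,0],M[0,0]));draw(b,P,p[0]*1000,p[1]*1000,yaw,p[2]*1000-9,190,64);cv2.imwrite("pics/ov3.png",b)
go(.5159,-.3389,.15,-2.3)
E
```

```text
clock: 5.3
eef_pos: [0.5204, -0.1142, 0.0228]
tool_rot: [1.0, 0.013, 0.001, 0.0]
ft_force: [-1.4, -0.1, 5.3]
grip_width: 0.0616
grasp_force: 65.6
clock: 6.05
eef_pos: [0.5193, -0.114, 0.1489]
tool_rot: [1.0, 0.013, -0.0, -0.0]
ft_force: [0.4, 0.4, -3.0]
grip_width: 0.0621
grasp_force: 66.9
[ 0.51864484 -0.11382955  0.147979  ]
0.97 (545.3, -112.9, 140.8, 65.8, 1.5)
tcp [ 0.5183 -0.1137  0.1475] yaw 1.51 -> shift [-0.0558  1.5001 -0.0179] turn 0.0212
```

View pics/ov3.png

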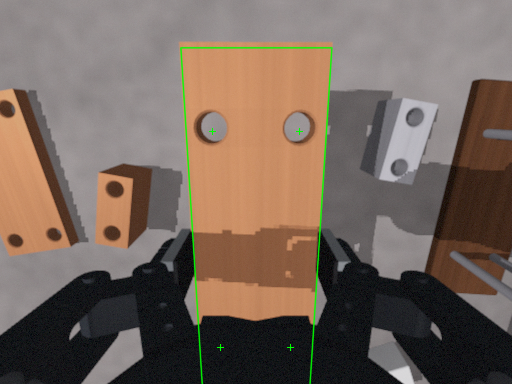

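Plate held level. Its holes and front edge sit about 4 px ahead of the prediction, so the plate is about 1.5–2 mm forward of the TCP along tool x. Carrying it over the base.

```bash
python3 -m creep '0 -0.02 0.2 0 0.005;0 -0.02 0.5 0 0.02;0 -0.02 0.8 0 0.021;0 -0.02 1 0 0.021;0 -0.02 1 0 0.021;0 -0.02 1 0 0.021' | head -2; python3 -c "
from h import *
go(.5142,-.3389,.148,-2.3)"
```

```text
clock: 6.9
eef_pos: [0.5195, -0.2632, 0.1474]
tcp [ 0.5195 -0.2632  0.1474] yaw -2.27 -> shift [-0.0156  0.5054 -0.0049] turn 0.0002
```

```bash
python3 -m creep '0 -0.015 0.2 0 0;0 -0.015 0.4 0 0;0 -0.015 0.505 0 0;0 -0.015 0.505 0 0;0 -0.015 0.505 0 0;0 -0.015 0.505 0 0' | head -2
cat > held.py <<'E'
from h import *
import sys
n,under,dx=sys.argv[1],float(sys.argv[2]),float(sys.argv[3])
L,hx,hy,W,th=(190,60,20,64,14) if n[0]=='l' else (150,60,20,64,14) if n[0]=='s' else (28,0,20,64,45)
B=(515.9,-338.9,-2.3)
P,im=snap("wrist","w_"+n);p,M=tool();print(p)
yaw=np.degrees(np.arctan2(M[1,0],M[0,0]));c,s=np.cos(np.radians(yaw)),np.sin(np.radians(yaw))
b=im[:,:,::-1].copy();k=3;big=cv2.resize(b,None,fx=k,fy=k,interpolation=cv2.INTER_CUBIC)
P2=(np.diag([k,k,1])@P[0],P[1],P[2])
draw(big,P2,p[0]*1000+dx*c,p[1]*1000+dx*s,yaw,p[2]*1000-under+th,L,W,hx,hy)
draw(big,P2,*B,98,210,76,col=(255,255,0),r=1);draw(big,P2,*B,12,210,76,col=(255,0,255))
cv2.imwrite(f"pics/ov_{n}.png",big[60:660,360:1160])
E
python3 held.py l1 23 1.7; python3 -c "
from h import *
go(.5142,-.3389,.148,-2.3)"
```

```text
clock: 7.65
eef_pos: [0.5154, -0.3385, 0.1491]
[ 0.51543915 -0.33864027  0.14915138]
tcp [ 0.5154 -0.3386  0.1492] yaw -2.2 -> shift [-0.0082  0.002   0.0077] turn 0.0006
```

View pics/ov_l1.png

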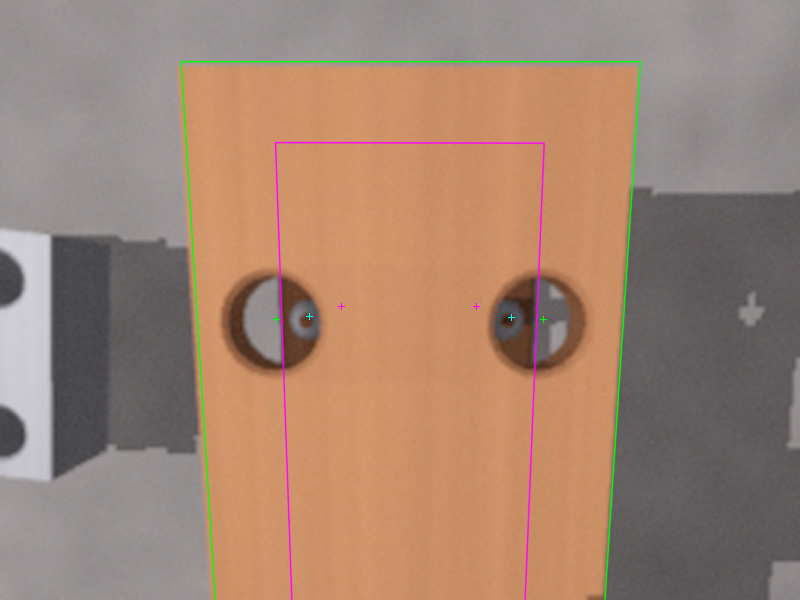

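Post tops show inside both front holes, and the observed and predicted offsets agree. A shift of about 1.2 mm back centres it. Lowering.

```bash
python3 -m creep '0 -0.008 0.002 0 0;0 -0.008 0.002 0.05 0;0 -0.008 0.002 0.15 0;0 -0.008 0.002 0.25 0;0 -0.008 0.002 0.35 0;0 -0.008 0.002 0.45 0;0 -0.008 0.002 0.55 0;0 -0.008 0.002 0.65 0;0 -0.008 0.002 0.7 0;0 -0.008 0.002 0.74 0;0 -0.008 0.002 0.74 0'; python3 -c "
from h import *
go(.5142,-.3389,.0348,-2.3)"
```

```text
clock: 9.07
eef_pos: [0.5139, -0.3399, 0.0378]
tool_rot: [1.0, -0.02, -0.0, -0.0]
ft_force: [-1.1, 0.0, -1.9]
grip_width: 0.0618
grasp_force: 66.9
tcp [ 0.5139 -0.3399  0.0378] yaw -2.27 -> shift [ 0.0015 -0.0065  0.0199] turn 0.0002
```

```bash
python3 -m creep '0 0 -0.004 0.01 0;0 0 -0.004 0.018 0;0 0 -0.004 0.02 0;0 0 -0.004 0.02 0'; python3 -m creep '0.8 0 0 0 0;0.9 0 0 0 0;1 0 0 0 0;1 0 0 0 0;1 0 0 -0.1 0;1 0 0 -0.3 0;1 0 0 -0.6 0;1 0 0 -0.9 0;1 0 0 -1 0;1 0 0 -1 0'
python3 - <<'E'
from h import *
go(.5011,.0043,.25,-7.8)
snap("top","t"); P=cam("top")
for d in cut_out("large_plate","top")[:1]: print(d["conf"],rect(P,d["pixels"],.026))
E
```

```text
clock: 9.57
eef_pos: [0.5141, -0.3393, 0.0352]
tool_rot: [1.0, -0.02, 0.0, 0.0]
ft_force: [0.2, -0.1, -3.1]
grip_width: 0.0621
grasp_force: 66.9
clock: 10.82
eef_pos: [0.5147, -0.3397, 0.1868]
tool_rot: [1.0, -0.02, 0.001, 0.001]
ft_force: [-0.4, 0.2, -1.3]
grip_width: 0.0852
grasp_force: 0.0
tcp [ 0.5147 -0.3397  0.1868] yaw -2.27 -> shift [-0.1802 -2.2874 -0.4259] turn 0.0307
0.62 (514.1, -337.9, 190.6, 67.1, -2.8)
```

```bash
python3 -m creep '1 -0.05 -0.4 -0.2 0.01;1 -0.1 -0.8 -0.2 0.03;1 -0.1 -1 -0.2 0.03' | head -2;python3 -m creep '1 0 -0.4 0 0;1 0 -0.8 0 0;1 -0.04 -1 0 0;1 -0.04 -1 0 0' | head -2; python3 -c "
from h import *
go(.4911,.0043,.22,-7.8)"
```

```text
clock: 11.3
eef_pos: [0.5034, -0.186, 0.2133]
clock: 11.8
eef_pos: [0.5162, -0.0543, 0.2136]
tcp [ 0.5162 -0.0543  0.2136] yaw -6.32 -> shift [-0.2097 -0.3701 -0.0377] turn 0.0082
```

```bash
python3 -m creep '1 -0.1 -0.25 0.1 0.008;1 -0.14 -0.37 0.25 0.008;1 -0.14 -0.37 0.3 0.008;1 -0.14 -0.37 0.3 0.008;1 -0.14 -0.37 0.3 0.008' | head -2
cat > riser.py <<'E'
from h import *
import sys
n=sys.argv[1]
P,im=snap("wrist","w_"+n);p,M=tool()
ds=cut_out("riser_a","wrist");g=cv2.cvtColor(im,cv2.COLOR_RGB2HSV)
best=None
for d in ds:
    r=rect(P,d["pixels"],.045);dist=np.hypot(r[0]-p[0]*1000,r[1]-p[1]*1000)
    print(round(d["conf"],2),r,round(dist))
    if d["conf"]>.4 and (best is None or dist<best[0]): best=(dist,d["pixels"])
m=best[1].astype(np.uint8);x,y,w,h=cv2.boundingRect(m)
gray=cv2.cvtColor(im,cv2.COLOR_RGB2GRAY)
hh=cv2.HoughCircles(cv2.resize(gray[y:y+h,x:x+w],None,fx=4,fy=4,interpolation=cv2.INTER_CUBIC),cv2.HOUGH_GRADIENT,1,60,param1=80,param2=18,minRadius=20,maxRadius=50)
print(np.round(hh[0]/4,1) if hh is not None else None)
if hh is not None:
    for c in hh[0]/4+[x,y,0]: print("hole",c.round(1),(back(P,c[:2],.045)[0]*1000).round(1))
crop=cv2.resize(im[max(y-20,0):y+h+20,max(x-20,0):x+w+20,::-1],None,fx=4,fy=4,interpolation=cv2.INTER_CUBIC)
cv2.imwrite(f"pics/c_{n}.png",crop[:600,:800]);print(x,y,w,h,p)
E
python3 riser.py r1
```

```text
clock: 12.42
eef_pos: [0.5003, -0.0334, 0.1714]
0.92 (491.9, 194.5, 85.0, 53.2, -18.9) 228
0.63 (507.0, 3.8, 69.8, 32.8, -9.3) 38
[[14.9 61.9  7.3]
 [17.1 20.1  8. ]]
hole [216.9 210.9   7.3] [484.3   9.5]
hole [219.1 169.1   8. ] [523.4   2.6]
202 149 39 75 [ 0.50038612 -0.03319951  0.17147486]
```

View pics/c_r1.png

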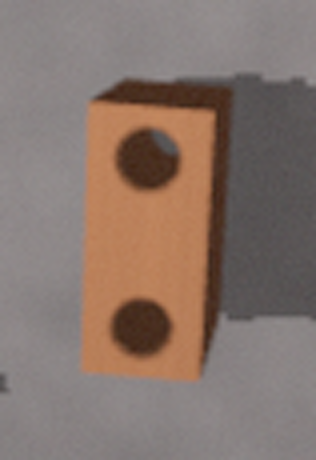

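Riser 1: clean crop, holes give centre (503.9, 6.0) and yaw -10°, hole spacing 39.8 mm (nominal 40). The y move fell short, so I'm checking the state.

```bash
python3 -c "
from h import *
o=telemetry.get_obs();print(o['ft_force'],o['joint_pos'].round(3),o['clock'])
go(.5039,.006,.15,-9.8)"; python3 -m creep '1 0 -0.1 0 0;1 0 -0.2 0 0;1 0 -0.27 0 0.01;1 0 -0.27 0 0.01;1 0 -0.27 0 0.01'; python3 -c "
from h import *
go(.5039,.006,.15,-9.8)"
```

```text
[ 0.11315067 -0.64736719  0.31099159] [-0.089  0.294 -0.143  1.133  0.04   3.141] 12.525
tcp [ 0.5003 -0.033   0.1715] yaw -5.02 -> shift [ 0.0008 -0.2551  0.1538] turn 0.0266
clock: 13.15
eef_pos: [0.5007, -0.0216, 0.1724]
tool_rot: [0.999, -0.039, -0.0, -0.032]
ft_force: [0.3, 0.1, -0.2]
grip_width: 0.0854
grasp_force: 0.0
tcp [ 0.5007 -0.0216  0.1724] yaw -4.46 -> shift [ 0.0072 -0.1751  0.1605] turn 0.0297
```

Joint 6 is at its +π limit (j6 = j1+180°−yaw), so I can't turn further that way. I'll grip the riser on its 64 mm end faces instead, at tool yaw 80°. That leaves a comfortable wrist for placing and keeps the same camera view.

```bash
python3 -m creep '1 0 0 0 -0.06;1 0 0 0 -0.12;1 0 0 0 -0.18;1 0 0 0 -0.24;1 0 0 0 -0.3;1 0 0 0 -0.36;1 0 0 0 -0.42;1 0 0 0 -0.47;1 0 0 0 -0.47;1 0 0 0 -0.47'; python3 -c "
from h import *
go(.5039,.006,.15,80.2);print(telemetry.get_obs()['joint_pos'])"
```

```text
clock: 14.4
eef_pos: [0.5007, -0.0214, 0.1723]
tool_rot: [0.766, 0.643, 0.021, -0.024]
ft_force: [-0.8, 0.1, -0.1]
grip_width: 0.0854
grasp_force: 0.0
tcp [ 0.5007 -0.0214  0.1723] yaw 80.0 -> shift [ 0.1741 -0.0095  0.1604] turn -0.0011
[-0.07855332  0.2957778  -0.13983042  1.1381646   0.06368335  1.66632151]
```

The limit also baked a tilt of about 3.7° into the commanded pose (j5=0.064). I'll undo it by turning to the opposite j6 limit and pushing the mirror way (−y) in small steps.

```bash
python3 -m creep '1 0 0 0 -0.06;1 0 0 0 -0.12;1 0 0 0 -0.18;1 0 0 0 -0.24;1 0 0 0 -0.3;1 0 0 0 -0.36;1 0 0 0 -0.42;1 0 0 0 -0.48;1 0 0 0 -0.54;1 0 0 0 -0.6;1 0 0 0 -0.65;1 0 0 0 -0.7' >/dev/null; python3 -m creep '1 0 0 0 -0.06;1 0 0 0 -0.12;1 0 0 0 -0.18;1 0 0 0 -0.24;1 0 0 0 -0.3;1 0 0 0 -0.36;1 0 0 0 -0.42;1 0 0 0 -0.48;1 0 0 0 -0.54;1 0 0 0 -0.6;1 0 0 0 -0.65;1 0 0 0 -0.7'; python3 -c "
from h import *
p,M=tool();print(telemetry.get_obs()['joint_pos'].round(4),M[:,2].round(4))
go(.5039,.006,.17,80.2)"
```

```text
clock: 17.4
eef_pos: [0.5008, -0.0214, 0.1724]
tool_rot: [0.971, -0.239, -0.007, -0.031]
ft_force: [-0.5, 0.2, 0.4]
grip_width: 0.085
grasp_force: 0.0
[-0.0785  0.2958 -0.1398  1.1382  0.0637 -2.7375] [ 0.002   0.0637 -0.998 ]
tcp [ 0.5008 -0.0214  0.1724] yaw -27.61 -> shift [-0.0656 -0.1703  0.0274] turn 0.4011
```

```bash
python3 -m creep '1 0 0 0 -0.06;1 0 0 0 -0.12;1 0 0 0 -0.128;1 0 0 0 -0.128' >/dev/null; python3 -m creep '1 0 0.1 0 0;1 0 0.2 0 0;1 0 0.3 0 0;1 0 0.37 0 0;1 0 0.37 0 0'; python3 -c "
from h import *
p,M=tool();print(telemetry.get_obs()['joint_pos'].round(4),M[:,2].round(4))
go(.5039,.006,.17,80.2)"
```

```text
clock: 18.52
eef_pos: [0.4994, -0.0495, 0.1688]
tool_rot: [0.998, -0.062, -0.001, -0.021]
ft_force: [0.2, 0.5, 0.5]
grip_width: 0.0854
grasp_force: 0.0
[-0.1221  0.3006 -0.1421  1.1318  0.0417 -3.1405] [ 0.0014  0.0418 -0.9991]
tcp [ 0.4994 -0.0495  0.1688] yaw -7.06 -> shift [-0.016  -0.3707  0.0074] turn -0.4848
```

Works: the tilt dropped from 0.064 to 0.042. Continuing.

```bash
python3 -m creep '1 0 0.1 0 0;1 0 0.2 0 0;1 0 0.3 0 0;1 0 0.4 0 0;1 0 0.44 0 0;1 0 0.44 0 0'|head -2; python3 -c "
from h import *
p,M=tool();print(telemetry.get_obs()['joint_pos'].round(4),M[:,2].round(4))
go(.5039,.006,.17,80.2)"
```

```text
clock: 19.27
eef_pos: [0.4972, -0.081, 0.1661]
[-0.1696  0.3068 -0.1404  1.1279  0.0146 -3.1406] [-0.0018  0.0151 -0.9999]
tcp [ 0.4972 -0.081   0.1661] yaw -9.78 -> shift [-0.0543 -0.5794 -0.0176] turn -0.4999
```

```bash
python3 -m creep '1 0 0.1 0 0;1 0 0.2 0 0;1 0 0.25 0 0;1 0 0.25 0 0;1 0 0.25 0 0'|head -2; python3 -c "
from h import *
p,M=tool();print(telemetry.get_obs()['joint_pos'].round(4),M[:,2].round(4))
go(.5039,.006,.12,260.2)"
```

```text
clock: 19.9
eef_pos: [0.4946, -0.0987, 0.1656]
[-1.9650e-01  3.0850e-01 -1.3920e-01  1.1275e+00 -8.0000e-04 -3.1406e+00] [-4.5e-03  1.0e-04 -1.0e+00]
tcp [ 0.4946 -0.0987  0.1656] yaw -11.31 -> shift [-0.0749 -0.6967  0.3036] turn 0.4916
```

Level again. Turning to the perpendicular grasp yaw (−99.8°) and moving over the riser.

```bash
python3 -m creep '1 0 -0.2 0 0.06;1 -0.03 -0.4 0 0.12;1 -0.07 -0.6 0 0.18;1 -0.075 -0.697 0 0.24;1 -0.075 -0.697 0 0.3;1 -0.075 -0.697 0 0.36;1 -0.075 -0.697 0 0.42;1 -0.075 -0.697 0 0.48;1 -0.075 -0.697 0 0.492;1 -0.075 -0.697 0 0.492;1 -0.075 -0.697 0 0.492'|head -2; python3 riser.py r1b; python3 -c "
from h import *
p,M=tool();print(telemetry.get_obs()['joint_pos'].round(4),M[:,2].round(4))"
```

```text
clock: 21.28
eef_pos: [0.5041, 0.0061, 0.1656]
0.75 (503.0, 1.9, 64.6, 36.0, -8.9) 4
[[59.4 25.4  8. ]
 [13.9 25.9  7.8]]
hole [277.4 192.4   8. ] [484.1   9.9]
hole [231.9 192.9   7.8] [524.1   3.4]
218 167 74 41 [0.5040905  0.00609418 0.16551564]
[ 0.0121  0.3082 -0.1398  1.1273  0.     -1.387 ] [-0.0045 -0.     -1.    ]
```

```bash
python3 -c "
from h import *
go(.5041,.0066,.039,-99.2)"; python3 -m creep '1 -0.004 0 0.2 -0.003;1 -0.004 0 0.4 -0.003;1 -0.004 0 0.6 -0.003;1 -0.004 0 0.75 -0.003;1 -0.004 0 0.82 -0.003;1 -0.004 0 0.842 -0.003;1 -0.004 0 0.842 -0.003'; python3 -c "
from h import *
go(.5041,.0066,.039,-99.2)"
```

```text
tcp [0.5041 0.0061 0.1655] yaw -99.84 -> shift [-0.004  -0.003   0.8435] turn -0.0036
clock: 22.25
eef_pos: [0.5042, 0.0066, 0.0398]
tool_rot: [-0.647, 0.762, 0.001, -0.001]
ft_force: [-0.0, -0.7, 0.5]
grip_width: 0.0853
grasp_force: 0.0
tcp [0.5042 0.0066 0.0398] yaw -99.33 -> shift [0.0001 0.0005 0.0052] turn -0.0007
```

```bash
python3 -m creep '0.76 0 0 0 0;0.7 0 0 0 0;0 0 0 0 0;0 0 0 0 0;0 0 0 0 0;0 0 0 0 0;0 0 0 -0.1 0;0 0 0 -0.3 0;0 0 0 -0.6 0;0 0 0 -0.85 0;0 0 0 -0.87 0;0 0 0 -0.87 0'; python3 -c "
from h import *
go(.5759,-.3413,.17,-182.3)"
```

```text
clock: 23.75
eef_pos: [0.5036, 0.0066, 0.1693]
tool_rot: [-0.647, 0.762, 0.002, -0.002]
ft_force: [-0.4, -0.6, -1.6]
grip_width: 0.0628
grasp_force: 66.4
tcp [0.5036 0.0066 0.1693] yaw -99.33 -> shift [ 2.2108 -0.8513 -0.007 ] turn 0.461
```

```bash
python3 -m creep '0 0.2 -0.1 0 0.05;0 0.5 -0.2 0 0.1;0 0.75 -0.3 0 0.16;0 1 -0.4 0 0.22;0 1 -0.4 0 0.28;0 1 -0.4 0 0.34;0 1 -0.4 0 0.4;0 1 -0.4 0 0.45;0 1 -0.4 0 0.461;0 1 -0.4 0 0.461'|head -2; python3 -c "
from h import *
go(.5759,-.3413,.17,-182.3)"
```

```text
clock: 25.0
eef_pos: [0.5384, -0.1509, 0.1683]
tcp [ 0.5384 -0.1509  0.1683] yaw 177.79 -> shift [-0.2987 -1.2587 -0.0141] turn 0.0005
```

```bash
python3 -m creep '0 -0.1 -0.25 0 0;0 -0.2 -0.6 0 0;0 -0.2 -0.9 0 0;0 -0.2 -1 0 0;0 -0.2 -1 0 0'|head -2; python3 -c "
from h import *
go(.5759,-.3413,.17,-182.3)"
```

```text
clock: 25.62
eef_pos: [0.5625, -0.3027, 0.1687]
tcp [ 0.5625 -0.3027  0.1687] yaw 177.64 -> shift [-0.1    -0.2534 -0.0093] turn -0.0003
```

```bash
python3 -m creep '0 -0.05 -0.12 0 0;0 -0.1 -0.253 0 0;0 -0.1 -0.253 0 0;0 -0.1 -0.253 0 0;0 -0.1 -0.253 0 0'|head -2; python3 held.py r2 39.6 0; python3 -c "
from h import *
go(.5759,-.3413,.17,-182.3)"
```

```text
clock: 26.25
eef_pos: [0.5765, -0.3393, 0.1695]
[ 0.57650202 -0.33956768  0.16961518]
tcp [ 0.5765 -0.3396  0.1696] yaw 177.76 -> shift [ 0.0036 -0.0117 -0.0026] turn 0.0004
```

View pics/ov_r2.png

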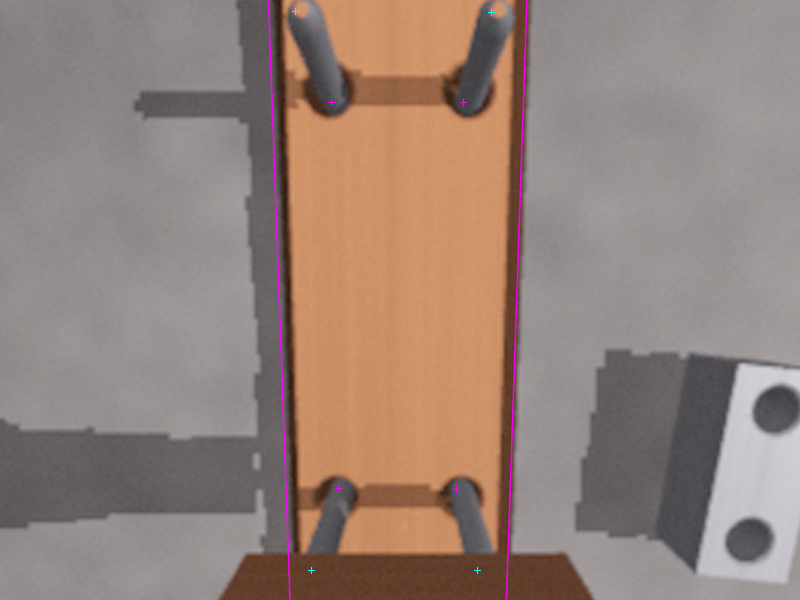

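The large plate is flat on the base with all posts through it. Post tops sit 6 px right of the prediction, so the base is really about 1 mm further +y (both views agree): (515.7,-337.9). The held riser is below this crop, so I'll correct the position and view it.

```bash
sed -i 's/^B=.*/B=(515.7,-337.9,-2.3)/; s/big\[60:660,360:1160\]/big[OFF:OFF+600,360:1160]/; s/^n,under/OFF=int(sys.argv[4]);n,under/' held.py
python3 -m creep '0 0.004 -0.005 0 0;0 0.004 -0.005 0 0;0 0.004 -0.005 0 0'|head -2; python3 held.py r3 39.6 0 520; python3 -c "
from h import *
go(.5757,-.3403,.17,-182.3)"
```

```text
clock: 26.68
eef_pos: [0.5758, -0.3415, 0.1694]
[ 0.57580903 -0.34150535  0.16940634]
tcp [ 0.5758 -0.3415  0.1694] yaw 177.68 -> shift [ 0.0011  0.008  -0.004 ] turn -0.0001
```

View pics/ov_r3.png

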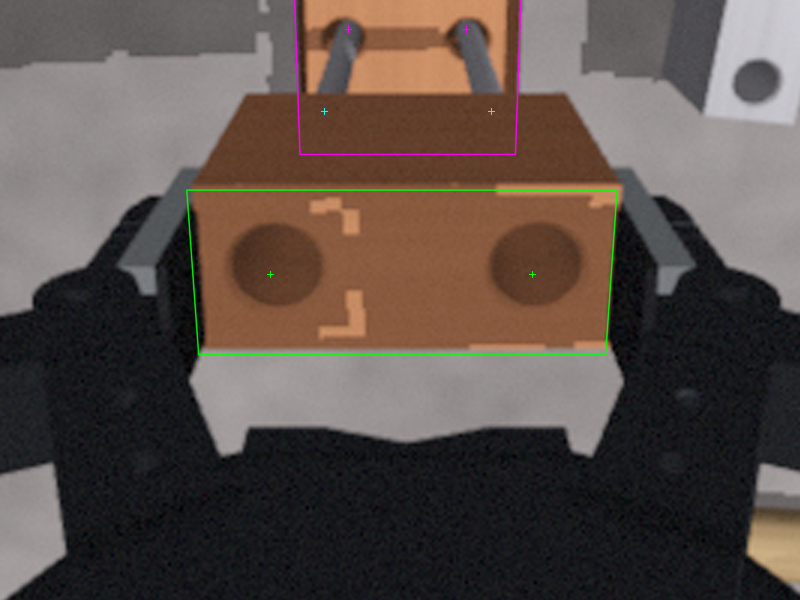

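The held riser is level, about 0.9 mm +y and 0.8 mm −x of the prediction, so it lines up with the posts after a 0.6 mm correction. Lowering.

```bash
python3 -m creep '0 -0.004 0.002 0 0;0 -0.004 0.002 0.08 0;0 -0.004 0.002 0.16 0;0 -0.004 0.002 0.24 0;0 -0.004 0.002 0.32 0;0 -0.004 0.002 0.4 0;0 -0.004 0.002 0.48 0;0 -0.004 0.002 0.56 0;0 -0.004 0.002 0.62 0;0 -0.004 0.002 0.66 0;0 -0.004 0.002 0.66 0;0 -0.004 0.002 0.66 0'; python3 -c "
from h import *
go(.5764,-.3412,.0655,-182.3)"
```

```text
clock: 28.22
eef_pos: [0.5763, -0.3414, 0.0709]
tool_rot: [0.02, 1.0, -0.0, -0.002]
ft_force: [0.2, -0.0, -2.3]
grip_width: 0.0627
grasp_force: 66.5
tcp [ 0.5763 -0.3414  0.0709] yaw 177.69 -> shift [-0.0005  0.0011  0.036 ] turn -0.0001
```

```bash
python3 -m creep '0 0 0 0.015 0;0 0 0 0.028 0;0 0 0 0.034 0;0 0 0 0.036 0;0 0 0 0.036 0'; python3 -m creep '0.8 0 0 0 0;0.9 0 0 0 0;1 0 0 0 0;1 0 0 0 0;1 0 0 -0.1 0;1 0 0 -0.3 0;1 0 0 -0.6 0;1 0 0 -0.9 0;1 0 0 -1 0;1 0 0 -1 0' | head -2
python3 - <<'E'
from h import *
go(.487,.218,.18,-92)
P,_=snap("top","t2")
for d in cut_out("riser_a","top"): print(d["conf"],rect(P,d["pixels"],.071),rect(P,d["pixels"],.045))
E
```

```text
clock: 28.85
eef_pos: [0.5762, -0.3413, 0.0666]
tool_rot: [0.02, 1.0, -0.0, -0.002]
ft_force: [-2.8, 0.9, 5.9]
grip_width: 0.0626
grasp_force: 67.5
clock: 30.1
eef_pos: [0.5773, -0.3416, 0.2169]
tcp [ 0.5773 -0.3416  0.2169] yaw 177.69 -> shift [0.7517 3.7035 0.24  ] turn 0.4983
0.94 (484.2, 213.6, 63.9, 34.3, 0.2) (487.8, 218.2, 65.4, 35.1, 0.2)
0.58 (569.9, -337.2, 70.0, 36.6, 86.8) (575.5, -345.6, 71.6, 37.5, 86.8)
```

```bash
python3 -m creep '1 0.1 0.4 0 0;1 0.2 0.8 0 0;1 0.2 1 0 0' | head -2;python3 -m creep '1 0.1 0.4 0 0;1 0.2 0.8 0 0;1 0.2 1 0 0'|head -2; python3 -m creep '1 0.1 0.4 0.05 -0.05;1 0.2 0.8 0.1 -0.1;1 0.2 1 0.2 -0.16;1 0.2 1 0.2 -0.22;1 0.2 1 0.2 -0.28;1 0.2 1 0.2 -0.34;1 0.2 1 0.2 -0.4;1 0.2 1 0.2 -0.45;1 0.2 1 0.2 -0.5;1 0.2 1 0.2 -0.51;1 0.2 1 0.2 -0.51' | head -2; python3 -c "
from h import *
go(.4875,.218,.165,-90)"
```

```text
clock: 30.58
eef_pos: [0.5502, -0.1869, 0.2126]
clock: 30.95
eef_pos: [0.5262, -0.0362, 0.2131]
clock: 32.33
eef_pos: [0.5041, 0.1119, 0.1842]
tcp [0.5041 0.1119 0.1842] yaw -90.61 -> shift [-0.706   0.117   0.1282] turn -0.0034
```

```bash
python3 -m creep '1 -0.35 0.06 0.06 0;1 -0.65 0.117 0.12 -0.003;1 -0.706 0.117 0.128 -0.003;1 -0.706 0.117 0.128 -0.003;1 -0.706 0.117 0.128 -0.003' | head -2; python3 riser.py r4; python3 -c "
from h import *
print(tool()[1][:,2].round(4),telemetry.get_obs()['joint_pos'].round(3))
go(.4875,.218,.0398,-90)"
```

```text
clock: 32.95
eef_pos: [0.4883, 0.2172, 0.1663]
0.95 (490.1, 218.3, 63.9, 38.1, -2.8) 2
[[12.9 25.9  7.8]
 [57.1 27.9  7.9]]
hole [229.9 197.9   7.8] [510.6 222.8]
hole [274.1 199.9   7.9] [470.8 224.7]
217 172 73 43 [0.48842466 0.21702021 0.16643207]
[-4.1e-03 -1.0e-04 -1.0e+00] [ 0.417  0.363 -0.057  1.154  0.002 -1.152]
tcp [0.4885 0.217  0.1665] yaw -90.09 -> shift [-0.0065  0.003   0.8444] turn -0.0005
```

Riser 2: holes give centre (490.7, 223.8) and yaw −2.7°, spacing 39.8 mm. Grasping there.

```bash
python3 -c "
from h import *
go(.4907,.2238,.0398,-92.7)"; python3 -m creep '1 -0.045 0.01 0.1 0.0145;1 -0.045 0.015 0.3 0.0145;1 -0.045 0.015 0.5 0.0145;1 -0.045 0.015 0.7 0.0145;1 -0.045 0.015 0.8 0.0145;1 -0.045 0.015 0.843 0.0145;1 -0.045 0.015 0.843 0.0145;1 -0.045 0.015 0.843 0.0145'; python3 -c "
from h import *
go(.4907,.2238,.0398,-92.7)"
```

```text
tcp [0.4885 0.217  0.1665] yaw -90.09 -> shift [-0.0452 -0.0183  0.8443] turn 0.0145
clock: 34.05
eef_pos: [0.4861, 0.2252, 0.0408]
tool_rot: [-0.691, 0.723, 0.001, -0.001]
ft_force: [0.6, 0.4, 0.2]
grip_width: 0.0854
grasp_force: 0.0
tcp [0.4861 0.2252 0.0408] yaw -92.59 -> shift [ 0.0082 -0.0308  0.0068] turn 0.0006
```

```bash
python3 -m creep '1 0.008 -0.031 0.007 0;1 0.008 -0.031 0.007 0;0.8 0.008 -0.031 0.007 0;0.7 0.008 -0.031 0.007 0;0 0.008 -0.031 0.007 0;0 0.008 -0.031 0.007 0;0 0.008 -0.031 0.007 0;0 0.008 -0.031 0.007 0;0 0.008 -0.031 0.007 0'|head -2;python3 -m creep '0 0 0 -0.1 0;0 0 0 -0.3 0;0 0 0 -0.6 0;0 0 0 -0.85 0;0 0 0 -0.87 0;0 0 0 -0.87 0'; python3 -c "
from h import *
go(.4562,-.3390,.17,-182.3)"
```

```text
clock: 35.17
eef_pos: [0.4901, 0.2237, 0.0391]
clock: 35.92
eef_pos: [0.4898, 0.2232, 0.1685]
tool_rot: [-0.691, 0.723, 0.002, -0.002]
ft_force: [-0.4, -0.8, -1.4]
grip_width: 0.0626
grasp_force: 66.8
tcp [0.4898 0.2232 0.1685] yaw -92.58 -> shift [ 3.7542  0.055  -0.0064] turn 0.4984
```

```bash
python3 -m creep '0 0.2 0.02 0 0;0 0.5 0.02 0 0;0 0.8 0.02 0 0;0 1 0.02 0 0' | head -2;python3 -m creep '0 0.3 0.02 0 0;0 0.6 0.02 0 0;0 0.9 0.02 0 0;0 1 0.02 0 0'|head -2; python3 -m creep '0 0.3 0 0 0.05;0 0.6 0 0 0.1;0 0.9 0 0 0.16;0 1 0 0 0.22;0 1 0 0 0.28;0 1 0 0 0.34;0 1 0 0 0.4;0 1 0 0 0.45;0 1 0 0 0.498;0 1 0 0 0.498' | head -2; python3 -c "
from h import *
go(.4562,-.3390,.17,-182.3)"
```

```text
clock: 36.42
eef_pos: [0.4787, 0.0718, 0.1669]
clock: 36.92
eef_pos: [0.4692, -0.0778, 0.1673]
clock: 38.17
eef_pos: [0.4636, -0.2248, 0.1679]
tcp [ 0.4636 -0.2248  0.1679] yaw 177.93 -> shift [ 0.0221 -0.7629 -0.015 ] turn 0.0013
```

```bash
python3 -m creep '0 0.02 -0.2 0 0.001;0 0.022 -0.5 -0.015 0.001;0 0.022 -0.763 -0.015 0.001;0 0.022 -0.763 -0.015 0.001;0 0.022 -0.763 -0.015 0.001;0 0.022 -0.763 -0.015 0.001'|head -2; python3 held.py r5 39.4 0 520; python3 -c "
from h import *
go(.4562,-.3390,.17,-182.3)"
```

```text
clock: 38.92
eef_pos: [0.4564, -0.3387, 0.1712]
[ 0.45653545 -0.33880088  0.17144066]
tcp [ 0.4565 -0.3388  0.1714] yaw 177.72 -> shift [ 0.0021 -0.0014  0.0096] turn 0.0001
```

View pics/ov_r5.png

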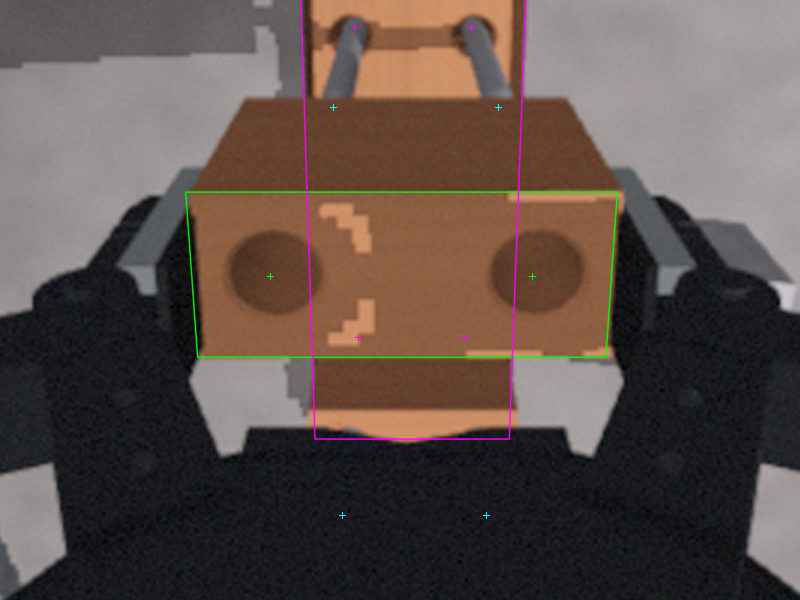

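Held riser level, about 0.9 mm +y of the prediction, and the post feet match the corrected base. The near post pair is centred at y=−335.5, so I need a shift of +2.4 mm in y before lowering.

```bash
python3 -m creep '0 0.002 0.016 0 0;0 0.002 0.016 0 0;0 0.002 0.016 0.08 0;0 0.002 0.016 0.16 0;0 0.002 0.016 0.24 0;0 0.002 0.016 0.32 0;0 0.002 0.016 0.4 0;0 0.002 0.016 0.48 0;0 0.002 0.016 0.56 0;0 0.002 0.016 0.62 0;0 0.002 0.016 0.67 0;0 0.002 0.016 0.67 0'; python3 -c "
from h import *
go(.4562,-.3364,.0655,-182.3)"
```

```text
clock: 40.48
eef_pos: [0.4554, -0.3374, 0.0704]
tool_rot: [0.021, 1.0, 0.0, -0.003]
ft_force: [-0.4, -0.4, -1.3]
grip_width: 0.0632
grasp_force: 66.6
tcp [ 0.4554 -0.3374  0.0704] yaw 177.6 -> shift [-0.0051  0.0066  0.0329] turn -0.0006
```

```bash
python3 -m creep '0 -0.004 0.006 0.012 0;0 -0.004 0.006 0.024 0;0 -0.004 0.006 0.032 0;0 -0.004 0.006 0.034 0;0 -0.004 0.006 0.034 0'; python3 -m creep '0.8 0 0 0 0;0.9 0 0 0 0;1 0 0 0 0;1 0 0 0 0;1 0 0 -0.1 0;1 0 0 -0.3 0;1 0 0 -0.6 0;1 0 0 -0.9 0;1 0 0 -1 0;1 0 0 -1 0' | head -2
python3 - <<'E'
from h import *
go(.5213,.1126,.2,191.9)
P,_=snap("top","t3")
for d in cut_out("riser_a","top"): print(d["conf"],rect(P,d["pixels"],.071))
E
```

```text
clock: 41.1
eef_pos: [0.4564, -0.3368, 0.066]
tool_rot: [0.021, 1.0, -0.0, -0.002]
ft_force: [-0.8, -0.5, -1.0]
grip_width: 0.0629
grasp_force: 66.6
clock: 42.35
eef_pos: [0.4577, -0.3372, 0.2176]
tcp [ 0.4577 -0.3372  0.2176] yaw 177.6 -> shift [-0.2986  3.0138  0.1104] turn -0.0794
0.9 (570.0, -336.1, 72.7, 36.9, 87.2)
0.53 (451.5, -331.0, 74.7, 34.3, -89.8)
```

```bash
python3 -m creep '1 -0.05 0.4 0 0;1 -0.1 0.8 0 0;1 -0.1 1 0 0' | head -2;python3 -m creep '1 -0.05 0.4 0 0;1 -0.1 0.8 0 0;1 -0.1 1 0 0'|head -2; python3 -m creep '1 -0.05 0.4 0.05 -0.04;1 -0.1 0.8 0.1 -0.079;1 -0.1 1 0.2 -0.079;1 -0.1 1 0.3 -0.079;1 -0.1 1 0.35 -0.079;1 -0.1 1 0.35 -0.079' | head -2
python3 - <<'E'
from h import *
P,im=snap("wrist","w_sp")
for d in cut_out("small_plate","wrist"): print(d["conf"],rect(P,d["pixels"],.014))
b=im[:,:,::-1].copy();draw(b,P,521.3,112.6,11.9,14,150,64);cv2.imwrite("pics/ov_sp.png",b)
go(.5213,.1126,.0228,191.9)
E
```

```text
clock: 42.82
eef_pos: [0.4773, -0.1845, 0.2136]
clock: 43.2
eef_pos: [0.4986, -0.0355, 0.2136]
clock: 43.95
eef_pos: [0.5198, 0.1096, 0.162]
0.65 (522.7, 114.3, 150.4, 64.1, 10.8)
tcp [0.5208 0.1098 0.1634] yaw -168.29 -> shift [-0.0107  0.0166  0.9374] turn -0.0011
```

View pics/ov_sp.png

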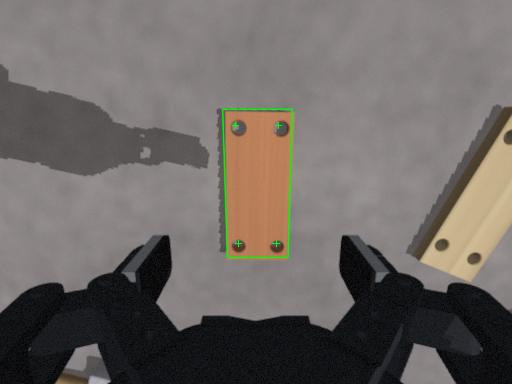

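Plate outline fits to within about 2 px; the wrist fit (522.7, 114.3, 10.8°) is the better one. Descending.

```bash
python3 -c "
from h import *
go(.5227,.1143,.0228,190.8)"; python3 -m creep '1 -0.017 0.026 0.2 0.005;1 -0.017 0.026 0.4 0.005;1 -0.017 0.026 0.6 0.005;1 -0.017 0.026 0.7 0.005;1 -0.017 0.026 0.7 0.005'|head -2; python3 -c "
from h import *
go(.5227,.1143,.0228,190.8)"
```

```text
tcp [0.5208 0.1098 0.1634] yaw -168.29 -> shift [-0.0221  0.0258  0.9374] turn 0.005
clock: 44.68
eef_pos: [0.5215, 0.1148, 0.0578]
tcp [0.5215 0.1148 0.0578] yaw -169.13 -> shift [-0.0085 -0.0046  0.2333] turn 0.0004
```

```bash
python3 -m creep '1 -0.008 -0.004 0.1 0;1 -0.008 -0.004 0.2 0;1 -0.008 -0.004 0.233 0;1 -0.008 -0.004 0.233 0;0.8 -0.008 -0.004 0.233 0;0.7 -0.008 -0.004 0.233 0;0 -0.008 -0.004 0.233 0;0 -0.008 -0.004 0.233 0;0 -0.008 -0.004 0.233 0;0 -0.008 -0.004 0.233 0;0 -0.008 -0.004 0.233 0'; python3 -m creep '0 0 0 -0.1 0;0 0 0 -0.3 0;0 0 0 -0.6 0;0 0 0 -0.85 0;0 0 0 -0.87 0;0 0 0 -0.87 0'|head -2; python3 -c "
from h import *
go(.5157,-.3388,.152,177.7)"
```

```text
clock: 46.05
eef_pos: [0.5237, 0.115, 0.0243]
tool_rot: [-0.095, 0.995, 0.0, -0.001]
ft_force: [0.0, -0.3, 5.5]
grip_width: 0.062
grasp_force: 66.1
clock: 46.8
eef_pos: [0.5231, 0.1149, 0.1533]
tcp [0.5231 0.1149 0.1533] yaw -169.08 -> shift [ 0.6211 -2.9605  0.0094] turn 0.0734
```

```bash
python3 -m creep '0 0.05 -0.2 0 0;0 0.1 -0.5 0 0;0 0.15 -0.8 0 0;0 0.2 -1 0 0' | head -2;python3 -m creep '0 0.05 -0.3 0 0;0 0.1 -0.6 0 0;0 0.15 -0.9 0 0;0 0.2 -1 0 0'|head -2; python3 -c "
from h import *
go(.5157,-.3388,.152,177.7)"
```

```text
clock: 47.3
eef_pos: [0.5209, -0.0397, 0.1514]
clock: 47.8
eef_pos: [0.5202, -0.193, 0.1513]
tcp [ 0.5202 -0.193   0.1513] yaw -169.25 -> shift [ 0.2106 -0.9495 -0.0052] turn 0.0725
```

```bash
python3 -m creep '0 0.05 -0.3 0 0.03;0 0.15 -0.6 -0.005 0.06;0 0.21 -0.9 -0.005 0.0725;0 0.21 -0.945 -0.005 0.0725;0 0.21 -0.945 -0.005 0.0725;0 0.21 -0.945 -0.005 0.0725;0 0.21 -0.945 -0.005 0.0725'|head -2; python3 held.py s1 23.5 0 130; python3 -c "
from h import *
go(.5157,-.3388,.152,177.7)"
```

```text
clock: 48.68
eef_pos: [0.5176, -0.3347, 0.1544]
[ 0.51766165 -0.33488224  0.15458299]
tcp [ 0.5177 -0.3349  0.1546] yaw 177.97 -> shift [ 0.0121 -0.0266  0.0173] turn 0.0015
```

View pics/ov_s1.png

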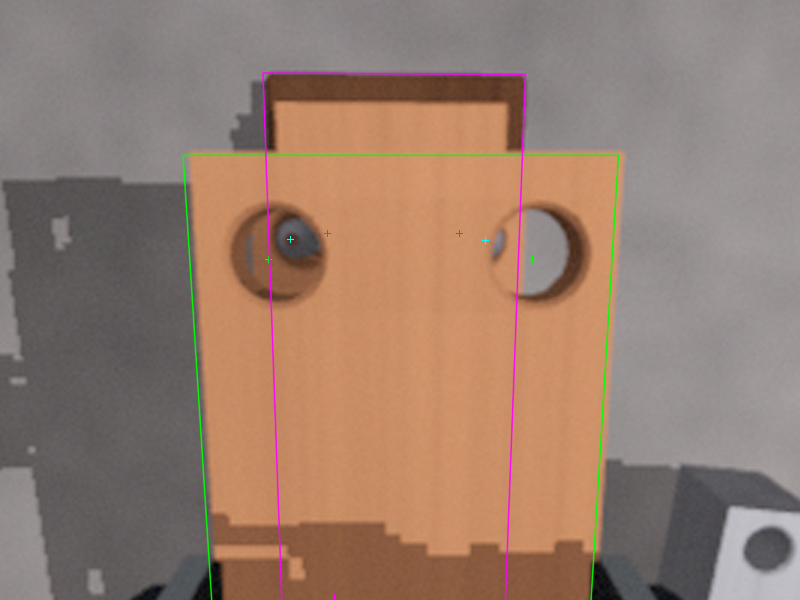

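Plate holes are 9 px right and 6 px up of the prediction (plate +1.3 mm y, −0.7 mm x); post tops are where expected. Needed shift is −4 mm in y and −1.3 mm in x. Correct, then lower.

```bash
python3 -m creep '0 0.009 -0.027 0 0.0015;0 0.009 -0.027 0 0.0015;0 0.009 -0.027 0 0.0015;0 0.009 -0.027 0 0.0015'|head -2; python3 held.py s2 23.5 0.7 130; python3 -c "
from h import *
go(.5164,-.3390,.0945,177.7)"
```

```text
clock: 49.22
eef_pos: [0.5159, -0.3402, 0.1545]
[ 0.51589645 -0.34015486  0.15452696]
tcp [ 0.5159 -0.3402  0.1545] yaw 177.59 -> shift [-0.0048  0.0079  0.4002] turn -0.0006
```

View pics/ov_s2.png

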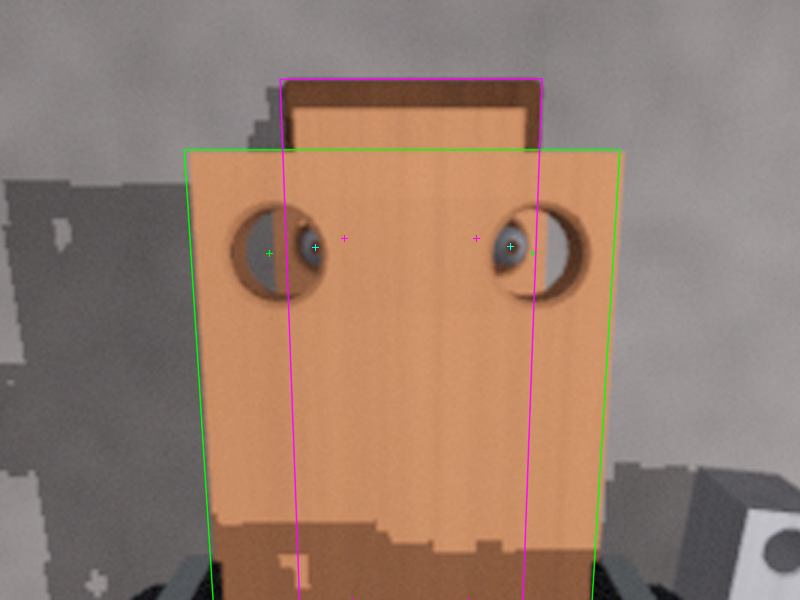

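Now nearly centred; the remaining correction is +0.7 mm in y and +0.5 mm in x. Lowering.

```bash
python3 -m creep '0 -0.003 0.005 0 0;0 -0.003 0.005 0.04 0;0 -0.003 0.005 0.1 0;0 -0.003 0.005 0.16 0;0 -0.003 0.005 0.22 0;0 -0.003 0.005 0.28 0;0 -0.003 0.005 0.33 0;0 -0.003 0.005 0.36 0;0 -0.003 0.005 0.37 0;0 -0.003 0.005 0.37 0'; python3 -c "
from h import *
go(.5164,-.3395,.0945,177.7)"
```

```text
clock: 50.52
eef_pos: [0.5163, -0.3395, 0.0992]
tool_rot: [0.021, 1.0, -0.0, -0.002]
ft_force: [-1.2, 0.1, -1.2]
grip_width: 0.0614
grasp_force: 66.2
tcp [ 0.5163 -0.3395  0.0992] yaw 177.6 -> shift [-0.001  -0.0001  0.0311] turn -0.0006
```

```bash
python3 -m creep '0 0 0 0.01 0;0 0 0 0.02 0;0 0 0 0.028 0;0 0 0 0.031 0;0 0 0 0.034 0;0 0 0 0.034 0'
```

```text
clock: 51.28
eef_pos: [0.5162, -0.3394, 0.0954]
tool_rot: [0.021, 1.0, -0.0, -0.002]
ft_force: [-3.5, 3.0, 7.7]
grip_width: 0.0617
grasp_force: 67.1
```

Contact at 8 N, at the expected height. Releasing and backing off.

```bash
python3 -m creep '0.8 0 0 0 0;0.9 0 0 0 0;1 0 0 0 0;1 0 0 0 0;1 0 0 -0.1 0;1 0 0 -0.3 0;1 0 0 -0.6 0;1 0 0 -0.8 0;1 0 0 -0.8 0;1 0 0 -0.8 0'|head -2; python3 -m creep '1 0.3 0 0 0;1 0.7 0.2 0 0;1 1 0.4 0 0;1 1 0.4 0 0' | head -2
python3 - <<'E'
from h import *
P,im=snap("scene","sc_end");cv2.imwrite("pics/end.png",cv2.resize(im[170:300,60:230,::-1],None,fx=4.5,fy=4.5,interpolation=cv2.INTER_CUBIC))
P,im=snap("top","top_end")
for t in("small_plate","steel_riser","ply_plate"):
  for d in cut_out(t,"top")[:1]: print(t,d["conf"],rect(P,d["pixels"],.085 if t[1]=='m' else .045 if t[1]=='t' else .014))
E
```

```text
clock: 52.52
eef_pos: [0.5164, -0.3392, 0.2138]
clock: 53.02
eef_pos: [0.3633, -0.269, 0.2118]
small_plate 0.89 (514.4, -339.7, 151.5, 68.7, -2.9)
steel_riser 0.57 (564.1, -229.7, 73.0, 37.0, -9.9)
ply_plate 0.75 (485.4, 338.5, 170.4, 74.2, -11.0)
```

View pics/end.png

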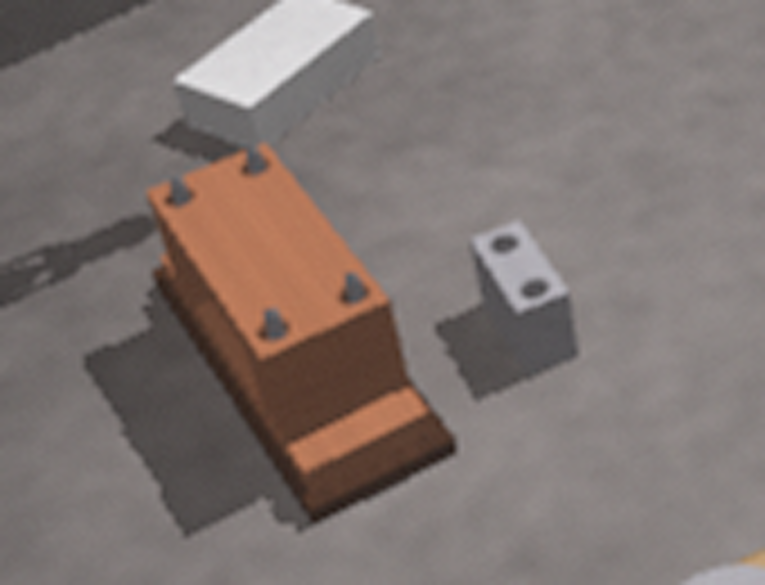

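The stand is complete: the small plate lies flat with all four post tips through it, at (178,190), (255,160), (353,287) and (273,322). The steel riser hasn't moved.

```bash
python3 -c "
from workcell import ticket
print(ticket.job_done())"
```

```text
the job is handed in; nothing more can be done
None
```

The copper stand is together on the base and the job was handed in at about 53 s of the 112 s; no verdict came back, but the last pictures show every piece seated, and the steel riser and plywood plate were never touched.

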